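# Meter kiln spacers from a slide-gate hopper

## Robot

A 6-joint arm with a two-finger parallel gripper is mounted at the origin on the work surface. World frame = base frame: x ahead of the robot, y to its left, z up, the work surface at z = 0. Lengths are in mm, angles in degrees, forces in N, time in s.
With the tool pointing down it reaches from about 300 to 850 mm from the base axis. Payload 4.2 kg.
Tool frame: the origin (TCP) lies midway between the tips of the shut fingers; the grasp point (between the pads) lies 19 mm behind it (env.grip_depth is the distance from the TCP to the grasp point, in mm); z points along the fingers, y is the line along which they close (so a half turn about z gives the same grasp; the last joint's range is limited). The gripper opens to 91 mm and grips with 3 to 60 N. Pads are 32 mm wide; open, the fingers measure 118 mm over their backs; the gripper's body (76 mm by 178 mm) begins 60 mm behind the grasp point.
Start: joints at [-71.333, 18.312, 89.639, -0, 72.044, -1.146], TCP at [194.9, -540.978, 213.976] pointing down, gripper open.
Joint ranges: [-177.97, 177.97], [-48.28, 115.42], [12.27, 149.76], [-77.06, 257.06], [2.81, 150.46], [-146.56, 146.56]. Speed limits (degrees/s): [147.25, 147.25, 180, 180, 180, 180].

## Interface

Orientations are given as [roll, pitch, yaw] about the fixed x, y, z axes, in that order (R = Rz(yaw) Ry(pitch) Rx(roll)).
In Python, from workcell import env, eyes gives the robot as it stands.
- The arm moves only by the tool send_rows, never from a script. Its argument "motion" is a list of rows, each a list of 7 numbers: the shift along the world's x, y, z normalised to -1 to 1, where 1 is 0.5 m, then the turn, a rotation vector about the world's x, y, z normalised to -1 to 1, where 1 is 60 degrees, then the opening, from -1 (shut) to 1 (fully open). A call has 1 to 20 rows; each row is the pose to reach, as a shift and turn from the pose commanded when the call began; what a row does not reach only later rows make up. A row lasts 1/8 s, in which the tool goes at most 62.5 mm and 10.7 degrees, less where a joint would pass 70% of its speed; a pose out of reach is approached as far as the arm can. A call with a number of a shift or a turn outside -1 to 1 is refused whole. A call with a gripper value outside its range is refused whole. The fingers move at their own pace and stop on an object; "squeeze" is the grip in N (left out, the last holds). Time passes only in rows, so rows that repeat a pose let the fingers close. It gives the time, the measured TCP pose, the force, the opening and the grip force at its end, in the units of the state.
- env.state(): the state, without advancing time (a new reading comes with each control period).
- eyes.grab_frame(name): name is "scene" or "top" or "wrist"; returns a dict with "pixels" (384x512x3 uint8, red, green, blue), "depth" (384x512 float32, mm along the optical axis (not along the pixel's ray), 0 where there is no reading), "fx", "fy", "cx", "cy" (pixels), "R" (3x3) and "t" (3): a world point X has camera coordinates R X + t; the wrist camera has in their place "T_tool_cam" (4x4, takes a point from camera to tool coordinates, whose origin is the TCP and whose axes are the flange's). Camera axes: x right, y down, z forward; pixel columns grow to the right and rows downward; lengths in mm; the calibration is good to about 2 mm. A picture is of the moment at which its call begins: read the wrist's pose just before it.
- env.job_done(): hands the job in; it is judged then, once.
The state is a dict: "time_s": time; "qpos": joint angles; "qvel": joint speeds; "effort": joint torques, N m; "ee_pos": TCP position; "ee_rot": TCP orientation; "force": force on the tool from outside, world axes, zero at the start; "torque": the same for the moment, N m; "gripper_width": finger opening in mm; "gripper_force": force on a finger pad.
Only numpy, scipy, OpenCV 4.12 (cv2) and the standard library are available. Lean on these libraries where they do the work, as an engineer would, in place of code of your own. Each camera call takes 0.05 s, during which the arm holds its last target. There are 200 camera calls.

## Task

Pull the hopper's slide gate out by its upright wooden handle, only far enough to drop the four kiln spacers of the two bays farthest from the handle into the catch tray, while the four spacers in the two nearer bays stay up in the hopper. Then push the gate fully shut and let go, without shifting the cup and the spatula that lie beside the hopper.

Things in the scene. Friction and masses are not known exactly. Their poses are not given: they have to be found in the camera images.
- hopper: Fixed steel hopper, rim 160 mm high, on four legs (12 mm thick, at x +-84, y +-48 mm) on a 200 x 200 x 12 mm plywood board. Origin: centre of the board's underside. x runs along the row of bays, away from the gate's handle; y across; z up. End walls at x +-70 mm; flared open mouth 104 mm wide. The sliding gate is the only floor of the bays.
- bays (a point): Centre of the row of four bays, at the gate's top face (95 mm up), axes as the hopper's. Each bay is 30 mm (x) by 60 mm (y), with 4 mm walls between. Bay 1 is farthest from the handle (centre x = +51 mm), then bay 2 (+17), bay 3 (-17) and bay 4 (-51, nearest the handle). Each holds two spacers side by side.
- tray_floor (a point): Centre of the inner floor of the catch tray, 15 mm above the table, straight below the bays. Open steel tray fixed on the board, 150 (x) x 170 (y) mm outside, walls 3 mm, rim 45 mm above the table.
- gate (a joint): Slide gate (5 mm plate): metres drawn out towards hopper -x; 0 = shut, stop at 0.12. Its rear edge is at hopper x = 68 mm minus the opening: bay 1 is clear at 0.032, bays 1 and 2 at 0.066; bay 3's spacers are at risk from about 0.080. Uncovered spacers fall by themselves. It starts shut or up to 10 mm ajar, slides with 2 to 4 N and stays where left.
- gate_handle (a point): Grip point on the gate's handle, an upright wooden block 18 mm (along the slide) x 22 mm (across), from 95 to 140 mm above the table, on a 36 mm wide tongue of the gate. The point is on the block's axis, 120 mm above the table, at hopper x = -135 mm minus the opening, y = 0; axes as the hopper's. The hopper's end wall begins 54 mm behind the block when shut.
- grey_cup: Bystander: grey plastic cup 52 mm across, 60 mm tall, standing beside the gate's tongue on hopper's +y side; origin under its centre.
- modelling_spatula: Bystander: spatula 170 mm long lying on the table on the hopper's -y side.
- spacer1l: Terracotta kiln spacer, hexagonal block 22 mm across corners, 18 mm tall, 14 g; origin at the centre of its underside; starts upright in bay 1 on the +y side.
- spacer1r: Terracotta kiln spacer, hexagonal block 22 mm across corners, 18 mm tall, 14 g; origin at the centre of its underside; starts upright in bay 1 on the -y side.
- spacer2l: Terracotta kiln spacer, hexagonal block 22 mm across corners, 18 mm tall, 14 g; origin at the centre of its underside; starts upright in bay 2 on the +y side.
- spacer2r: Terracotta kiln spacer, hexagonal block 22 mm across corners, 18 mm tall, 14 g; origin at the centre of its underside; starts upright in bay 2 on the -y side.
- spacer3l: Terracotta kiln spacer, hexagonal block 22 mm across corners, 18 mm tall, 14 g; origin at the centre of its underside; starts upright in bay 3 on the +y side.
- spacer3r: Terracotta kiln spacer, hexagonal block 22 mm across corners, 18 mm tall, 14 g; origin at the centre of its underside; starts upright in bay 3 on the -y side.
- spacer4l: Terracotta kiln spacer, hexagonal block 22 mm across corners, 18 mm tall, 14 g; origin at the centre of its underside; starts upright in bay 4 on the +y side.
- spacer4r: Terracotta kiln spacer, hexagonal block 22 mm across corners, 18 mm tall, 14 g; origin at the centre of its underside; starts upright in bay 4 on the -y side.

How it is judged (in metres and radians):
On the way:
1. the gate is drawn partway out and the four spacers of the two far bays have dropped into the tray, the other four still in their bays (value of joint gate above 0.03 m and x of spacer1l in the frame of hopper between -0.074 and 0.074 m and y of spacer1l in the frame of hopper between -0.084 and 0.084 m and z of spacer1l in the frame of hopper between 0.005 and 0.065 m and x of spacer1r in the frame of hopper between -0.074 and 0.074 m and y of spacer1r in the frame of hopper between -0.084 and 0.084 m and z of spacer1r in the frame of hopper between 0.005 and 0.065 m and x of spacer2l in the frame of hopper between -0.074 and 0.074 m and y of spacer2l in the frame of hopper between -0.084 and 0.084 m and z of spacer2l in the frame of hopper between 0.005 and 0.065 m and x of spacer2r in the frame of hopper between -0.074 and 0.074 m and y of spacer2r in the frame of hopper between -0.084 and 0.084 m and z of spacer2r in the frame of hopper between 0.005 and 0.065 m and x of spacer3l in the frame of hopper between -0.07 and 0.002 m and y of spacer3l in the frame of hopper between -0.032 and 0.032 m and z of spacer3l in the frame of hopper between 0.085 and 0.125 m and x of spacer3r in the frame of hopper between -0.07 and 0.002 m and y of spacer3r in the frame of hopper between -0.032 and 0.032 m and z of spacer3r in the frame of hopper between 0.085 and 0.125 m and x of spacer4l in the frame of hopper between -0.07 and 0.002 m and y of spacer4l in the frame of hopper between -0.032 and 0.032 m and z of spacer4l in the frame of hopper between 0.085 and 0.125 m and x of spacer4r in the frame of hopper between -0.07 and 0.002 m and y of spacer4r in the frame of hopper between -0.032 and 0.032 m and z of spacer4r in the frame of hopper between 0.085 and 0.125 m), for 0.2 s.
At the end, for the whole second after the job is handed in: The gate is shut (within 4 mm); the four spacers of bays 1 and 2 lie in the catch tray and the four of bays 3 and 4 are still in those bays on the gate, all at rest (value of joint gate below 0.004 m and x of spacer1l in the frame of hopper between -0.074 and 0.074 m and y of spacer1l in the frame of hopper between -0.084 and 0.084 m and z of spacer1l in the frame of hopper between 0.005 and 0.065 m and x of spacer1r in the frame of hopper between -0.074 and 0.074 m and y of spacer1r in the frame of hopper between -0.084 and 0.084 m and z of spacer1r in the frame of hopper between 0.005 and 0.065 m and x of spacer2l in the frame of hopper between -0.074 and 0.074 m and y of spacer2l in the frame of hopper between -0.084 and 0.084 m and z of spacer2l in the frame of hopper between 0.005 and 0.065 m and x of spacer2r in the frame of hopper between -0.074 and 0.074 m and y of spacer2r in the frame of hopper between -0.084 and 0.084 m and z of spacer2r in the frame of hopper between 0.005 and 0.065 m and x of spacer3l in the frame of hopper between -0.07 and 0.002 m and y of spacer3l in the frame of hopper between -0.032 and 0.032 m and z of spacer3l in the frame of hopper between 0.085 and 0.125 m and x of spacer3r in the frame of hopper between -0.07 and 0.002 m and y of spacer3r in the frame of hopper between -0.032 and 0.032 m and z of spacer3r in the frame of hopper between 0.085 and 0.125 m and x of spacer4l in the frame of hopper between -0.07 and 0.002 m and y of spacer4l in the frame of hopper between -0.032 and 0.032 m and z of spacer4l in the frame of hopper between 0.085 and 0.125 m and x of spacer4r in the frame of hopper between -0.07 and 0.002 m and y of spacer4r in the frame of hopper between -0.032 and 0.032 m and z of spacer4r in the frame of hopper between 0.085 and 0.125 m and linear speed of each of spacer1l, spacer1r, spacer2l, spacer2r, spacer3l, spacer3r, spacer4l, spacer4r below 0.03 m/s); the robot touches nothing.
It fails at once if the grey cup is shifted or knocked by more than 30 mm (distance of grey_cup from where it was at the start of the episode above 0.03 m).
It fails at once if the modelling spatula is shifted or knocked by more than 30 mm (distance of modelling_spatula from where it was at the start of the episode above 0.03 m).
It also fails if it takes over 40 s, if anything falls off the work surface, if the arm or the gripper's body presses on something with over 40 N, if the wrist force passes 120 N, or if a joint passes its speed limit or range.

## Working session

There is one attempt and no reset: what is moved stays moved. The work goes in short steps, Python scripts to look and compute and a tool call to move; the robot and the scene stay as the last step left them, time stands still between calls to the robot, and variables do not carry over. Pictures are saved under pics/ and viewed, at most 10 in all, crops included, and the job is handed in when it is done.

Besides the shell and the picture viewer there is one more tool, called after "Request:" by a JSON object that holds its "api" and its "payload", one argument or row to a line. send_rows: Moves the arm, as the interface text tells. Its arguments: {"type":"object","properties":{"motion":{"type":"array"},"squeeze":{"type":"number"}},"required":["motion"]}

```bash
mkdir -p pics; cat > h.py <<'E'
import numpy as np, cv2
from workcell import env, eyes
def pts(f):
    d=f["depth"].astype(float); v,u=np.mgrid[:d.shape[0],:d.shape[1]]
    P=np.stack([(u-f["cx"])/f["fx"]*d,(v-f["cy"])/f["fy"]*d,d],-1)
    W=(P-np.array(f["t"]))@np.array(f["R"]); W[d==0]=np.nan
    return W
E
python3 - <<'E'
from h import *
s=env.state();print(s["ee_pos"],s["ee_rot"],env.grip_depth)
a=[]
for n in("scene","top"):
    f=eyes.grab_frame(n);np.savez(n+".npz",**f);cv2.imwrite(f"pics/{n}.png",f["pixels"][...,::-1])
E
```

```text
[ 194.74538993 -540.49102838  213.14804472] [-1.79901422e+02 -1.82676299e-03  1.98151088e+01] 18.8
```

View pics/top.png

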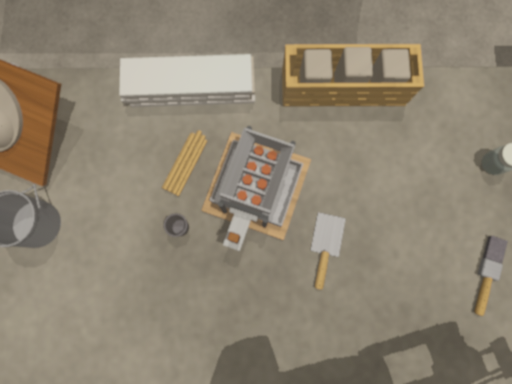

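View pics/scene.png

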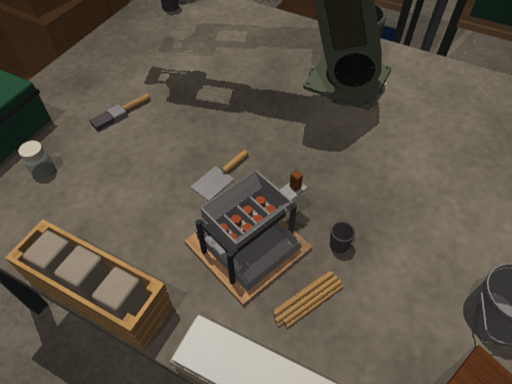

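The top view shows the hopper at about (257,178), the handle at (234,238), the cup at (177,225) and the spatula at (325,250). The scene view agrees. Next I measure the hopper pose and handle from depth.

```bash
python3 - <<'E'
from h import *
for n,(u,v) in {"top":(234,238),"scene":(297,180)}.items():
    f=dict(np.load(n+".npz"));W=pts(f)
    c=W[v,u];print(n,c)
    if n=="top": C=c
    near=np.linalg.norm(W[...,:2]-C[:2],axis=-1)
    z=W[...,2]
    px=f["pixels"].astype(int);red=(px[...,0]>px[...,2]+35)
    m=(near<45)&(z>128)&(z<150)&red;Q=W[m];print("handle top",m.sum(),Q.mean(0),Q.min(0),Q.max(0))
    m=(near<330)&(z>148)&(z<172);Q=W[m];print("rim",m.sum(),Q.mean(0),cv2.minAreaRect(Q[:,:2].astype(np.float32)))
    m=(near<330)&(z>6)&(z<18)&red;Q=W[m];print("board",m.sum(),cv2.minAreaRect(Q[:,:2].astype(np.float32)))
    m=(near<330)&(z>104)&(z<122)&red;Q=W[m];k=np.linalg.norm(Q[:,:2]-C[:2],axis=1)>60;Q=Q[k];print("spacers",len(Q),Q.mean(0),cv2.minAreaRect(Q[:,:2].astype(np.float32)))
    if n=="top":
        print("cup",W[225,177],"spat",W[220:286:15,325])
        m=(z>50)&(z<70)&(np.linalg.norm(W[...,:2]-W[225,177,:2],axis=-1)<50);print(m.sum(),W[m].mean(0),W[m].min(0),W[m].max(0))
E
```

```text
top [517.29340798  59.60430716 139.83992268]
handle top 91 [519.57245221  61.63462082 138.3189361 ] [509.83844979  49.96350771 128.47231039] [529.10696774  73.27397959 141.87633162]
rim 1066 [652.74664351  15.37259833 155.67691352] ((651.3331298828125, 14.330207824707031), (108.3291244506836, 144.80963134765625), 69.9085693359375)
board 2565 ((634.5037841796875, -5.479705810546875), (451.2179260253906, 245.51632690429688), 56.63132095336914)
spacers 622 [651.05441343  14.30954866 111.61886503] ((652.1978149414062, 13.984867095947266), (51.86676025390625, 122.46653747558594), 70.86808013916016)
cup [556.88788453 196.49132839   7.63522587] spat [[ 5.66359387e+02 -1.44008701e+02  2.71078638e+00]
 [ 5.31800772e+02 -1.42763749e+02  2.24798892e+00]
 [ 4.97337955e+02 -1.39958779e+02  1.06960166e+01]
 [ 4.63936735e+02 -1.37101975e+02  1.96715740e+01]
 [ 4.30584822e+02 -1.39178376e+02  5.45688409e-01]]
164 [554.37727123 193.44813703  57.33527887] [530.11372589 166.46813927  50.25340674] [578.17302888 216.89614506  62.96253402]
scene [528.34157414  69.78488154 135.61694963]
handle top 67 [520.24369074  63.81426414 140.39672498] [510.20130185  51.31709774 128.23507341] [530.01122724  74.370952   143.38352046]
rim 1130 [646.11245903   3.41183406 156.73255441] ((648.9553833007812, 15.755760192871094), (109.2623291015625, 146.4794464111328), 69.71965026855469)
board 2386 ((634.4776000976562, -1.3829345703125), (448.5208740234375, 245.90211486816406), 56.88091278076172)
spacers 447 [643.73352271  17.07390106 113.79501342] ((644.09228515625, 14.270721435546875), (53.583168029785156, 111.22373962402344), 71.03334045410156)
```

Request:
{"api": "send_rows", "payload": {
  "motion": [
    [0.45, 0.88, 0, 0, 0, -0.664, 1],
    [0.45, 0.88, 0, 0, 0, -0.664, 1],
    [0.45, 0.88, 0, 0, 0, -0.664, 1],
    [0.45, 0.88, 0, 0, 0, -0.664, 1],
    [0.45, 0.88, 0, 0, 0, -0.664, 1],
    [0.45, 0.88, 0, 0, 0, -0.664, 1],
    [0.45, 0.88, 0, 0, 0, -0.664, 1],
    [0.45, 0.88, 0, 0, 0, -0.664, 1],
    [0.45, 0.88, 0, 0, 0, -0.664, 1],
    [0.45, 0.88, 0, 0, 0, -0.664, 1]
  ],
  "squeeze": 30
}}

```text
time_s: 1.35
ee_pos: [419.5, -101.0, 213.7]
ee_rot: [180.0, 0.1, -20.0]
force: [0.5, -0.9, -0.2]
gripper_width: 91.1
gripper_force: 0.0
```

Request:
{"api": "send_rows", "payload": {
  "motion": [
    [0.198, 0.326, 0, 0, 0, 0, 1],
    [0.198, 0.326, 0, 0, 0, 0, 1],
    [0.198, 0.326, 0, 0, 0, 0, 1],
    [0.198, 0.326, 0, 0, 0, 0, 1],
    [0.198, 0.326, 0, 0, 0, 0, 1]
  ]
}}

```text
time_s: 1.98
ee_pos: [518.4, 60.2, 213.5]
ee_rot: [179.9, 0.1, -20.1]
force: [-0.2, -0.5, 0.3]
gripper_width: 91.3
gripper_force: 0.0
```

```bash
python3 - <<'E'
from h import *
from scipy.spatial.transform import Rotation as Ro
s=env.state();f=eyes.grab_frame("wrist")
R=Ro.from_euler("xyz",s["ee_rot"],degrees=True).as_matrix();T=np.array(f["T_tool_cam"])
Rw=R@T[:3,:3];tw=R@T[:3,3]+np.array(s["ee_pos"])
f["R"]=Rw.T;f["t"]=-Rw.T@tw
W=pts(f);z=W[...,2];px=f["pixels"].astype(int);red=px[...,0]>px[...,2]+35
m=(z>134)&(z<146)&red&(np.linalg.norm(W[...,:2]-[519,62],axis=-1)<40)
Q=W[m];print(s["ee_pos"],m.sum(),Q.mean(0) if len(Q) else 0,cv2.minAreaRect(Q[:,:2].astype(np.float32)) if len(Q) else 0)
cv2.imwrite("pics/w1.png",f["pixels"][...,::-1])
E
```

```text
[518.40154626  60.23935362 213.53016157] 486 [519.84889716  62.48186793 139.4631204 ] ((519.14306640625, 62.82984924316406), (19.92307472229004, 17.687427520751953), 69.83741760253906)
```

View pics/w1.png

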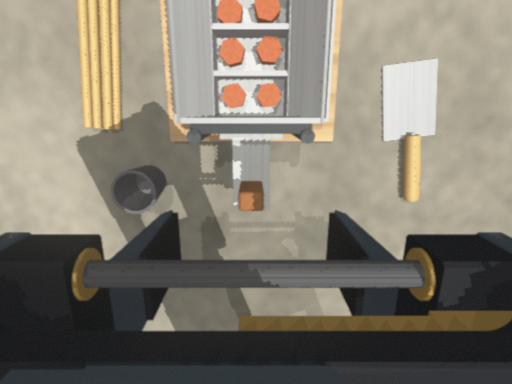

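The wrist view shows the handle at (251,196), between the open fingers and square to the gripper. The cup (135,190) and spatula (412,130) are clear of the fingers. The measured centre is (519.5, 62.7) with its top at 139.5, which fits the given sizes. Descending and gripping.

Request:
{"api": "send_rows", "payload": {
  "motion": [
    [0.002, 0.005, -0.1, 0, 0, 0, 1],
    [0.002, 0.005, -0.18, 0, 0, 0, 1],
    [0.002, 0.005, -0.22, 0, 0, 0, 1],
    [0.002, 0.005, -0.22, 0, 0, 0, 1],
    [0.002, 0.005, -0.22, 0, 0, 0, -1],
    [0.002, 0.005, -0.22, 0, 0, 0, -1],
    [0.002, 0.005, -0.22, 0, 0, 0, -1],
    [0.002, 0.005, -0.22, 0, 0, 0, -1],
    [0.002, 0.005, -0.22, 0, 0, 0, -1],
    [0.002, 0.005, -0.22, 0, 0, 0, -1],
    [0.002, 0.005, -0.22, 0, 0, 0, -1],
    [0.002, 0.005, -0.22, 0, 0, 0, -1]
  ],
  "squeeze": 30
}}

```text
time_s: 3.52
ee_pos: [519.0, 62.4, 103.8]
ee_rot: [179.7, 0.0, -19.9]
force: [-2.0, -8.0, 1.6]
gripper_width: 22.1
gripper_force: 30.0
```

Grip is 22.1 mm at 30 N. The gate is about 5 mm ajar, so I pull 67 mm, to an opening of about 72 mm.

Request:
{"api": "send_rows", "payload": {
  "motion": [
    [-0.013, 0.0047, 0, 0, 0, 0, -1],
    [-0.026, 0.0093, 0, 0, 0, 0, -1],
    [-0.038, 0.014, 0, 0, 0, 0, -1],
    [-0.051, 0.0186, 0, 0, 0, 0, -1],
    [-0.064, 0.0232, 0, 0, 0, 0, -1],
    [-0.077, 0.028, 0, 0, 0, 0, -1],
    [-0.09, 0.0326, 0, 0, 0, 0, -1],
    [-0.102, 0.037, 0, 0, 0, 0, -1],
    [-0.112, 0.041, 0, 0, 0, 0, -1],
    [-0.12, 0.0437, 0, 0, 0, 0, -1],
    [-0.126, 0.046, 0, 0, 0, 0, -1],
    [-0.126, 0.046, 0, 0, 0, 0, -1],
    [-0.126, 0.046, 0, 0, 0, 0, -1],
    [-0.126, 0.046, 0, 0, 0, 0, -1]
  ]
}}

```text
time_s: 5.28
ee_pos: [456.0, 85.4, 103.9]
ee_rot: [179.7, 0.0, -19.9]
force: [-1.1, -8.4, 0.6]
gripper_width: 21.8
gripper_force: 30.0
```

```bash
python3 - <<'E'
from h import *
ims=[]
for n,(u,v) in {"scene":(250,225),"top":(257,185)}.items():
    f=eyes.grab_frame(n);ims.append(cv2.resize(f["pixels"][v-70:v+70,u-70:u+70,::-1],(400,400),interpolation=3))
cv2.imwrite("pics/p1.png",np.hstack(ims))
E
```

```text
(no output)
```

View pics/p1.png

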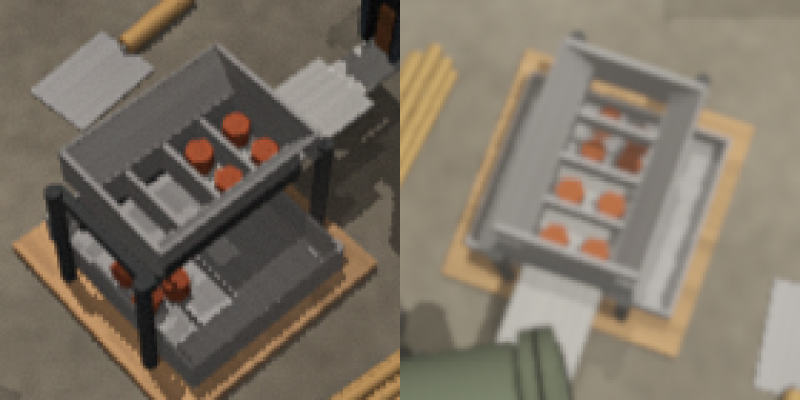

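Scene view: bays 3 and 4 hold four spacers and bays 1 and 2 look empty, with red pieces in the tray at (150,290). I check the heights by depth.

```bash
python3 - <<'E'
from h import *
a=np.radians(-20);ex=np.array([np.cos(a),np.sin(a)]);ey=np.array([-ex[1],ex[0]])
for n in("top","scene"):
    f=eyes.grab_frame(n);W=pts(f);px=f["pixels"].astype(int);red=(px[...,0]>px[...,2]+50)&(px[...,1]<0.62*px[...,0])
    D=W[...,:2]-[651.2,14.5];X=D@ex;Y=D@ey
    m=red&(abs(X)<85)&(abs(Y)<90)&(W[...,2]>14)
    k,l,st,c=cv2.connectedComponentsWithStats(m.astype(np.uint8))
    for i in range(1,k):
        q=l==i
        if q.sum()>8: print(n,q.sum(),c[i].round(),X[q].mean().round(1),Y[q].mean().round(1),np.nanpercentile(W[q][:,2],[5,50,95]).round())
E
```

```text
top 20 [254. 167.] 31.2 15.3 [30. 32. 34.]
top 30 [246. 181.] -21.5 14.5 [110. 111. 114.]
top 27 [261. 186.] -21.5 -17.0 [110. 112. 114.]
top 16 [241. 196.] -55.0 14.3 [109. 112. 113.]
top 16 [255. 201.] -55.2 -16.7 [109. 112. 113.]
scene 71 [262. 198.] -59.7 -15.4 [110. 114. 116.]
scene 58 [272. 207.] -59.8 13.6 [110. 114. 116.]
scene 72 [249. 208.] -23.7 -15.1 [111. 114. 116.]
scene 56 [259. 217.] -23.9 15.0 [112. 114. 116.]
scene 19 [222. 250.] 56.8 -12.8 [31. 36. 39.]
scene 60 [239. 254.] 35.6 19.6 [31. 34. 39.]
```

Four spacers are up at z≈112 in bays 3 and 4, and the fallen ones are in the tray at z≈33. Now pushing shut, gently at the end.

Request:
{"api": "send_rows", "payload": {
  "motion": [
    [0.013, -0.0047, 0, 0, 0, 0, -1],
    [0.026, -0.0093, 0, 0, 0, 0, -1],
    [0.038, -0.014, 0, 0, 0, 0, -1],
    [0.051, -0.0186, 0, 0, 0, 0, -1],
    [0.064, -0.0232, 0, 0, 0, 0, -1],
    [0.077, -0.028, 0, 0, 0, 0, -1],
    [0.09, -0.0326, 0, 0, 0, 0, -1],
    [0.102, -0.037, 0, 0, 0, 0, -1],
    [0.112, -0.041, 0, 0, 0, 0, -1],
    [0.12, -0.0437, 0, 0, 0, 0, -1],
    [0.126, -0.046, 0, 0, 0, 0, -1],
    [0.13, -0.0473, 0, 0, 0, 0, -1],
    [0.132, -0.048, 0, 0, 0, 0, -1],
    [0.132, -0.048, 0, 0, 0, 0, -1]
  ]
}}

```text
time_s: 7.22
ee_pos: [520.9, 61.7, 103.9]
ee_rot: [179.7, 0.2, -20.0]
force: [-4.8, -6.3, 3.0]
gripper_width: 21.4
gripper_force: 30.0
```

Request:
{"api": "send_rows", "payload": {
  "motion": [
    [0.002, -0.0007, 0, 0, 0, 0, -1],
    [0.004, -0.0014, 0, 0, 0, 0, -1],
    [0.006, -0.0021, 0, 0, 0, 0, -1],
    [0.006, -0.0021, 0, 0, 0, 0, -1]
  ]
}}

```text
time_s: 7.72
ee_pos: [522.5, 61.1, 103.8]
ee_rot: [179.7, 0.3, -20.0]
force: [-8.3, -4.8, 6.1]
gripper_width: 21.7
gripper_force: 30.0
```

Request:
{"api": "send_rows", "payload": {
  "motion": [
    [0.002, -0.0007, 0, 0, 0, 0, -1],
    [0.004, -0.0014, 0, 0, 0, 0, -1],
    [0.006, -0.0021, 0, 0, 0, 0, -1],
    [0.006, -0.0021, 0, 0, 0, 0, -1]
  ]
}}

```text
time_s: 8.22
ee_pos: [522.5, 61.1, 103.8]
ee_rot: [179.7, 0.7, -20.1]
force: [-15.2, -1.4, 11.1]
gripper_width: 21.8
gripper_force: 30.0
```

The gate is at its stop: no more motion while the force rises. I ease off, open and retreat.

Request:
{"api": "send_rows", "payload": {
  "motion": [
    [-0.005, 0.0018, 0, 0, 0, 0, -1],
    [-0.005, 0.0018, 0, 0, 0, 0, -1],
    [-0.005, 0.0018, 0, 0, 0, 0, 1],
    [-0.005, 0.0018, 0, 0, 0, 0, 1],
    [-0.005, 0.0018, 0, 0, 0, 0, 1],
    [-0.005, 0.0018, 0, 0, 0, 0, 1],
    [-0.005, 0.0018, 0, 0, 0, 0, 1],
    [-0.005, 0.0018, 0, 0, 0, 0, 1],
    [-0.005, 0.0018, 0.06, 0, 0, 0, 1],
    [-0.005, 0.0018, 0.14, 0, 0, 0, 1],
    [-0.005, 0.0018, 0.22, 0, 0, 0, 1],
    [-0.005, 0.0018, 0.22, 0, 0, 0, 1]
  ]
}}

```text
time_s: 9.72
ee_pos: [528.4, 62.5, 217.3]
ee_rot: [-179.8, -0.4, -20.0]
force: [0.6, -0.3, -0.5]
gripper_width: 91.2
gripper_force: 0.0
```

```bash
python3 - <<'E'
from h import *
from scipy.spatial.transform import Rotation as Ro
s=env.state();f=eyes.grab_frame("wrist")
R=Ro.from_euler("xyz",s["ee_rot"],degrees=True).as_matrix();T=np.array(f["T_tool_cam"])
Rw=R@T[:3,:3];tw=R@T[:3,3]+np.array(s["ee_pos"])
f["R"]=Rw.T;f["t"]=-Rw.T@tw
W=pts(f);z=W[...,2];px=f["pixels"].astype(int);red=px[...,0]>px[...,2]+35
m=(z>134)&(z<146)&red&(np.linalg.norm(W[...,:2]-[519,62],axis=-1)<40)
Q=W[m];print(s["ee_pos"],s["gripper_width"],m.sum(),Q.mean(0),cv2.minAreaRect(Q[:,:2].astype(np.float32)))
a=cv2.resize(f["pixels"][:240,:,::-1],(400,300))
g=eyes.grab_frame("scene")["pixels"][155:295,180:320,::-1]
cv2.imwrite("pics/w2.png",np.hstack([a,cv2.resize(g,(300,300))]))
E
```

```text
[528.42642522  62.52849874 217.34668822] 91.18156670239657 483 [523.30699267  61.12125622 139.39518009] ((522.2684326171875, 61.56401824951172), (20.373477935791016, 18.335651397705078), 70.86298370361328)
```

View pics/w2.png

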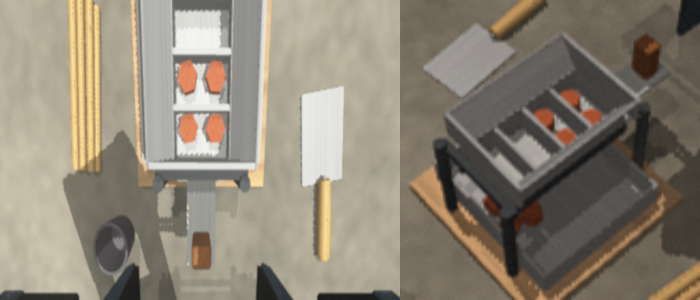

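The wrist view shows the gate shut, two spacers each in bays 3 and 4, and the cup and spatula in place. The handle stayed at the stop position and the gripper is clear.

```bash
python3 -c "
from workcell import env
print(env.job_done())"
```

```text
the job is handed in; nothing more can be done
None
```

The job is handed in, with no verdict returned: bays 1 and 2 emptied into the tray (two fallen spacers clearly picked out there), the other four stayed up, the gate was pushed to its stop and released, and the cup and spatula looked unmoved.

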